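# Seat a thread comb leaf in a press spindle

### The job

Check the thread of the steel fruit-press spindle that lies in the wooden bench: pick up the brass thread comb leaf, set it flat on the bench's bed with its teeth towards the spindle, and slide it gently into the thread, feeling along for the grooves and never forcing it, until its teeth are fully home and it sits flat and parallel to the spindle somewhere along the middle of the thread. Keep hold of it there for about a second to see that it stays home, then let go and leave it seated. Leave the blue leaf and the other kitchen things alone.

Things in the scene. Friction and masses are not known exactly. Their poses are not given: they have to be found in the camera images.
- bench: Fixed light-wood bench; a steel spindle lies in it along its y axis. Origin: on the worktop under the middle of the spindle's axis; z up; the flat bed is on the -x side: top at z 22 mm, x -115 to -20 mm, y +-85 mm. Dark cheeks 32 mm high hold the spindle's plain ends at y +-76 to 90 mm, x +-20 mm. The leaf's force on bench and spindle must stay under 25 N.
- spindle_axis (a point): Point on the spindle's axis, 26 mm above the bench's origin, bench axes. Trapezoidal helical thread, y +-66 mm: 12 mm pitch, 36 mm over crests, 28 mm over core, crests 5 mm wide, grooves 7 mm at the mouth, 2 mm at the bottom. The crests' place along y is not given: it differs by up to 6 mm either way each run. Held fast. Seen from above, grooves lie 3 mm to +y of where the leaf enters.
- home (a point): Point on the bench, bench axes, at x -38.3, y 0, z 22 mm: the brass leaf's origin reaches this point's x when fully home (tooth tips on the thread's core, 14 mm from the axis); its y then depends on where the grooves are. With teeth standing on the crests the leaf stops 4 mm short of it.
- brass_leaf: 12 mm pitch comb leaf: brass plate 8 mm thick, about 0.09 kg, with upright black fin. Starts flat on the worktop, teeth roughly away from the robot. Origin on the underside; z up, x towards the teeth. Plate x -34 to 20 mm, y +-33 mm. 5 teeth at y 0, +-12, +-24 mm, from x 20 to 24.3 mm, 6 mm wide at the root, 1.2 mm at the tip.
- fin (a point): Middle of the brass leaf's grip fin, 18 mm behind (-x) and 21 mm above the leaf's origin, leaf axes. The fin is 12 mm thick in x, 44 mm long in y and stands from z 8 to 34 mm on the plate.
- blue_leaf: The other leaf, 8 mm pitch (8 teeth), blue, otherwise the same shape, size and frame; it does not fit this spindle. Leave it where it lies.
- espresso_cup: small striped cup, 60x83x49 mm, bystander; origin under its centre
- matchbox: matchbox 37x60x18 mm, bystander; origin under its centre
- tea_light: tea light, 38 mm across, 16 mm high, bystander; origin under its centre
- mug_a: orange mug 81x113x101 mm, bystander; origin under its centre
- tomato_tin: tin 75 mm across, 58 mm high, bystander; origin under its centre
Things that resemble listed ones, but are neither listed nor needed, are in the scene too. Of the things that look like the brass_leaf, take the one that is farthest from the robot's base at the start.

How it is judged:
By the outcome, as a careful person would: the job done as asked, in the order asked, and still so for the second after the job is handed in, with the robot touching nothing.
It also fails if it takes over 64 s, if anything falls off the work surface, if the arm or the gripper's body presses on something with over 40 N, if the wrist force passes 120 N, or if a joint passes its speed limit or range.

### The arm

A 6-joint arm with a two-finger parallel gripper is mounted at the origin on a cart in front of the work surface, level with it; the furniture and walls round the work are solid. World frame = base frame: x ahead of the robot, y to its left, z up, the work surface at z = 0. Lengths are in m, angles in degrees, forces in N, time in s.
With the tool pointing down it reaches from about 0.4 to 0.825 m from the base axis. Payload 7 kg.
Tool frame: the origin (TCP) lies on the centre line of the jaws, within the pads' length; the fingertips stand 19 mm ahead of it and the grasp point (between the pads) is the TCP; z points along the fingers, y is the line along which they close (so a half turn about z gives the same grasp; the last joint's range is limited). The gripper opens to 88 mm and grips with 3 to 60 N. Pads are 19 mm wide; open, the fingers measure 130 mm over their backs; the gripper's body (78 mm by 193 mm) begins 47 mm behind the grasp point.
Start: joints at [86.694, 20.546, 0.682, 0, -70.136, -16.507], TCP at [0.229, 0.635, 0.246] pointing down, gripper open.
Joint ranges: [-176.03, 176.03], [-82.01, 121.73], [-58.28, 71.71], [-173.87, 95.51], [-174.79, -0.11], [-173.66, 173.66]. Speed limits (degrees/s): [136.94, 136.94, 172.46, 180, 180, 180].

### API

Orientations are given as [roll, pitch, yaw] about the fixed x, y, z axes, in that order (R = Rz(yaw) Ry(pitch) Rx(roll)).
In Python, from plant import get_state, capture, close_job gives the robot as it stands.
- The arm moves only by the tool apply_moves, never from a script. Its argument "targets" is a list of rows, each a list of 7 numbers: the opening, from 0 (shut) to 1 (fully open), then the shift along the tool's x, y, z normalised to -1 to 1, where 1 is 1000 mm, then the turn, a rotation vector about the tool's x, y, z normalised to -1 to 1, where 1 is 90 degrees. In form: [[claw, tx, ty, tz, ax, ay, az], ...]. A call has 1 to 20 rows; each row shifts and turns the commanded pose from where the row before left it, along the tool's axes as they then stand; what a row does not reach is not made up. A row lasts 1/12 s, in which the tool goes at most 41.7 mm and 7.16 degrees, less where a joint would pass 70% of its speed; a pose out of reach is approached as far as the arm can. A call with a number of a shift or a turn outside -1 to 1 is refused whole. A call with a gripper value outside its range is refused whole. The fingers move at their own pace and stop on an object; "newtons" is the grip in N (left out, the last holds). Time passes only in rows, so rows that do not move let the fingers close. It gives the time, the measured TCP pose, the force, the opening and the grip force at its end, in the units of the state.
- get_state(): the state, without advancing time (a new reading comes with each control period).
- capture(name): name is "scene" or "side" or "wrist"; returns a dict with "frame" (420x560x3 uint8, red, green, blue), "range_z" (420x560 float32, m along the optical axis (not along the pixel's ray), 0 where there is no reading), "camera_matrix" (3x3 intrinsics, pixels), "T" (4x4, takes a point from camera to world coordinates). Camera axes: x right, y down, z forward; pixel columns grow to the right and rows downward; lengths in m; the calibration is good to about 2 mm. A picture is of the moment at which its call begins.
- close_job(): hands the job in; it is judged then, once.
The state is a dict: "time_s": time; "joints": joint angles; "qd": joint speeds; "joint_torque": joint torques, N m; "tcp_pos": TCP position; "eef_rot": TCP orientation; "contact_force": force on the tool from outside, world axes, zero at the start; "moment": the same for the moment, N m; "gripper_width": finger opening in m; "gripper_force": force on a finger pad.
Only numpy, scipy, OpenCV 4.12 (cv2) and the standard library are available. Lean on these libraries where they do the work, as an engineer would, in place of code of your own. Each camera call takes 0.05 s, during which the arm holds its last target. There are 200 camera calls.

## Working session

There is one attempt and no reset: what is moved stays moved. The work goes in short steps, Python scripts to look and compute and a tool call to move; the robot and the scene stay as the last step left them, time stands still between calls to the robot, and variables do not carry over. Pictures are saved under pics/ and viewed, at most 10 in all, crops included, and the job is handed in when it is done.

Besides the shell and the picture viewer there is one more tool, called after "Emit:" as name(argument=value, ...) on one line, values as JSON. apply_moves: Moves the arm, as the interface text tells. Scaled input: -1 to 1 covers 1000 mm each way for a shift and 90 degrees each way for a turn. Its arguments: {"type":"object","properties":{"targets":{"type":"array","items":{"type":"array","items":{"type":"number"}}},"newtons":{"type":"number"}},"required":["targets"]}

```bash
mkdir -p pics
cat > h.py <<'E'
import numpy as np, cv2
from plant import get_state, capture, close_job
def snap(n,f):
    d=capture(n); cv2.imwrite(f'pics/{f}.png',d['frame'][:,:,::-1]); np.savez(f'{f}.npz',**d); return d
def pt(d,u,v,z=None):
    K=d['camera_matrix'];T=d['T']
    r=np.linalg.inv(K)@[u,v,1]
    if z is None:
        return (T@np.r_[r*d['range_z'][int(v),int(u)],1])[:3]
    w=T[:3,:3]@r; return T[:3,3]+w*(z-T[2,3])/w[2]
E
python3 - <<'E'
from h import *
a=snap('scene','s0');b=snap('side','d0')
print(get_state()); print(a['T'],b['T'])
E
```

```text
{'time_s': 0.1, 'joints': array([ 8.66947043e+01,  2.05876815e+01,  6.40325322e-01, -1.78569748e-02,
       -7.01365613e+01, -1.65069687e+01]), 'qd': array([-0.02632924, -0.07394924,  0.1081869 ,  0.02090045, -0.08899432,
       -0.06198018]), 'joint_torque': array([-2.34316649e-03, -5.84161341e+01,  2.93753046e+01,  7.01562747e+00,
        1.01677689e-02, -5.25513099e-05]), 'tcp_pos': array([0.22866724, 0.63465926, 0.24472192]), 'eef_rot': array([ 1.79914771e+02, -7.75002475e-03, -1.98183384e+01]), 'contact_force': array([ 0.25977902, -0.40865745, -0.52420553]), 'moment': array([-0.01948413, -0.04293063, -0.00403312]), 'gripper_force': 0.0, 'gripper_width': 0.08774327024763157}
[[ 0.71652487 -0.37799802  0.58626752 -0.45502457]
 [-0.69754191 -0.39456805  0.59812318 -0.99947462]
 [ 0.00523305 -0.8375163  -0.54638728  0.97648126]
 [ 0.          0.          0.          1.        ]] [[-0.82047924 -0.26988926  0.50395794 -0.17386501]
 [-0.57154658  0.36848149 -0.73318203  1.04412377]
 [ 0.01217878 -0.88959607 -0.4565857   0.66458037]
 [ 0.          0.          0.          1.        ]]
```

View pics/s0.png

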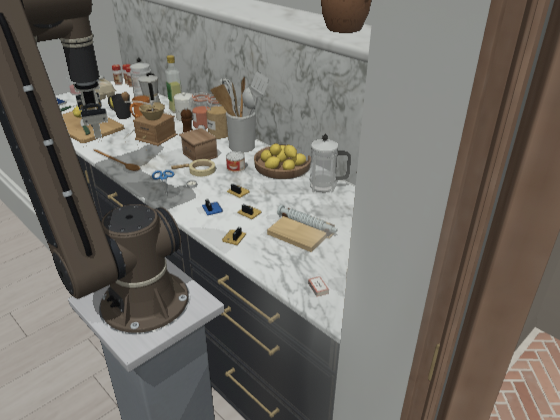

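View pics/d0.png

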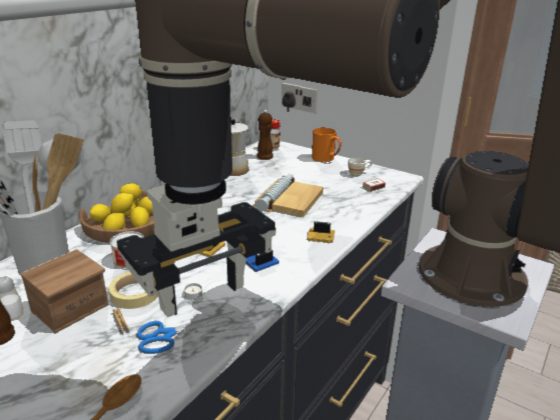

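The scene picture shows three brass leaves, at (238,191), (250,211) and (234,237). The blue leaf is at (211,208), the bench at (298,232), and the spindle runs along (305,218). Next I'll measure them and look at a crop.

Run:
```python
from h import *
d=np.load('s0.npz')
for u,v in [(238,191),(250,211),(234,237),(211,208),(298,234)]:
    p=pt(d,u,v); print(u,v,p.round(3),np.hypot(p[0],p[1]).round(3))
c=d['frame'][175:255,190:345,::-1]
cv2.imwrite('pics/c0.png',cv2.resize(c,None,fx=5,fy=5,interpolation=cv2.INTER_CUBIC))
```

```text
238 191 [0.549 0.253 0.017] 0.604
250 211 [0.482 0.11  0.026] 0.495
234 237 [0.352 0.038 0.02 ] 0.354
211 208 [0.406 0.229 0.017] 0.466
298 234 [ 0.511 -0.091  0.02 ] 0.519
```

View pics/c0.png

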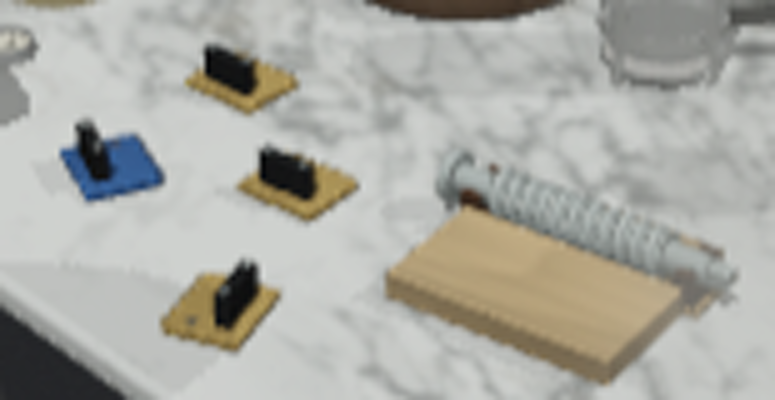

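The crop shows brass leaves at (238,191), (250,211) and (234,237). By the description I choose (238,191), the farthest at 0.60 m, with its teeth facing up and right, away from the robot. Next: its yaw, and the bench's.

```bash
cat >> h.py <<'E'
def rel(dx,dy,dz,dyaw=0,s=None):
    """world shift and yaw change (deg about world z) -> tool-axis scaled totals for a down-pointing tool"""
    from scipy.spatial.transform import Rotation as R
    s=s or get_state(); r=R.from_euler('xyz',s['eef_rot'],degrees=True)
    return r.inv().apply([dx,dy,dz]).round(4), (r.inv().apply([0,0,dyaw])/90).round(4)
E
python3 - <<'E'
from h import *
d=np.load('s0.npz')
for u,v in [(283.4,216.6),(267.4,230),(311,248.4),(328,233)]: print(pt(d,u,v,.022).round(4))
print('fin')
for u,v in [(205,48),(250,68)]: print(pt(d,190+u/5,175+v/5,.034).round(4))
for u,v in [(186,80),(248,108),(298,80)]: print(pt(d,190+u/5,175+v/5,.008).round(4))
print(rel(.50-.229,.25-.635,0))
E
```

```text
[0.5453 0.0112 0.022 ]
[ 0.4532 -0.0086  0.022 ]
[ 0.4835 -0.1735  0.022 ]
[ 0.5827 -0.1559  0.022 ]
fin
[0.5413 0.2826 0.034 ]
[0.5466 0.2378 0.034 ]
[0.5287 0.2914 0.008 ]
[0.5363 0.2295 0.008 ]
[0.5886 0.2341 0.008 ]
(array([0.3855, 0.2703, 0.0005]), array([0., 0., 0.]))
```

Emit:
apply_moves(targets=[[1,0.03,0.0177,0,0,0,0],[1,0.03,0.0177,0,0,0,0],[1,0.03,0.0177,0,0,0,0],[1,0.03,0.0177,0,0,0,0],[1,0.03,0.0177,0,0,0,0],[1,0.03,0.0177,0,0,0,0],[1,0.03,0.0177,0,0,0,0],[1,0.03,0.0177,0,0,0,0],[1,0.03,0.0177,0,0,0,0],[1,0.03,0.0177,0,0,0,0],[1,0.03,0.0177,0,0,0,0],[1,0.03,0.0177,0,0,0,0],[1,0.03,0.0177,0,0,0,0],[1,0.03,0.0177,0,0,0,0]])

```text
time_s: 1.27
tcp_pos: [0.5406, 0.2579, 0.2453]
eef_rot: [180.0, 0.0, -19.8]
contact_force: [0.7, 1.0, 1.0]
gripper_width: 0.0875
gripper_force: 0.0
```

Emit:
apply_moves(targets=[[1,0,0,0,0,0,0.079],[1,0,0,0,0,0,0.079],[1,0,0,0,0,0,0.079],[1,0,0,0,0,0,0.079],[1,0,0,0,0,0,0.079],[1,0,0,0,0,0,0.079],[1,0,0,0,0,0,0.079],[1,0,0,0,0,0,0.079],[1,0,0,0,0,0,0.079],[1,0,0,0,0,0,0]])

```text
time_s: 2.1
tcp_pos: [0.5397, 0.2594, 0.2451]
eef_rot: [180.0, -0.0, -84.1]
contact_force: [0.5, -0.3, -0.3]
gripper_width: 0.0872
gripper_force: 0.0
```

Run:
```python
from h import *
a=snap('wrist','w1')
s=get_state();print(s['time_s'],s['tcp_pos'],s['eef_rot'],s['joints'],s['contact_force']); print(a['T'])
```

```text
2.15 [0.53975623 0.25941912 0.24520345] [ 1.79963473e+02 -1.63263994e-02 -8.36895932e+01] [ 4.43434134e+01  1.34745239e+01 -9.31358061e+00 -1.04590385e-02
 -6.72507257e+01 -3.80289640e+01] [ 0.102295    0.47094878 -0.72927674]
[[-9.94831050e-01 -9.81597423e-02 -2.59970389e-02  5.46648626e-01]
 [-1.01540061e-01  9.63889141e-01  2.46185578e-01  1.93698264e-01]
 [ 8.92750599e-04  2.47552798e-01 -9.68873993e-01  3.84903821e-01]
 [ 0.00000000e+00  0.00000000e+00  0.00000000e+00  1.00000000e+00]]
```

View pics/w1.png

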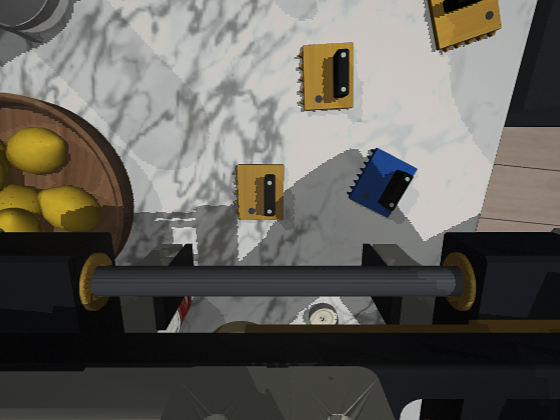

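The wrist picture shows the target leaf at (260,192): fin at (269,195), teeth to the left (+x). The middle leaf is at (327,77), the blue one at (383,183). Next, fitting the plate and fin from depth.

```bash
cat >> h.py <<'E'
def cloud(d,u0,v0,u1,v1):
    v,u=np.mgrid[v0:v1,u0:u1]; z=d['range_z'][v0:v1,u0:u1]
    K=d['camera_matrix'];r=np.stack([(u-K[0,2])/K[0,0]*z,(v-K[1,2])/K[1,1]*z,z],-1)
    P=r@d['T'][:3,:3].T+d['T'][:3,3]; P[z==0]=np.nan
    return P,d['frame'][v0:v1,u0:u1]
def rect(Q):
    (c,wh,a)=cv2.minAreaRect((Q[:,:2]*1000).astype(np.float32)); return np.round(c,1),np.round(wh,1),round(a,1)
E
python3 - <<'E'
from h import *
d=np.load('w1.npz')
P,f=cloud(d,225,155,300,228)
z=P[...,2]; print(np.nanpercentile(z,[1,20,50,80,99]).round(4))
Q=P[(z>.028)&(z<.04)]; print('fin',rect(Q),Q.mean(0),np.nanmedian(Q[:,2]))
m=((z>.005)&(z<.012)); print('plate',rect(P[m]),np.median(P[m][:,2]))
Q=P[(f[...,0]>f[...,2]*1.6)&(f[...,0]>60)&(z<.012)]; print('brass',rect(Q))
cv2.imwrite('pics/c1.png',cv2.resize(np.ascontiguousarray(f[:,:,::-1]),None,fx=8,fy=8,interpolation=cv2.INTER_CUBIC))
E
```

```text
[-0.0013  0.0001  0.0017  0.0089  0.0353]
fin (array([548. , 265.4]), array([11.1, 42.8]), 5.7) [0.54769633 0.26468373 0.03433061] 0.034361636249007954
plate (array([560.7, 267. ]), array([57.4, 66.5]), 6.1) 0.00847328131191366
brass (array([561.4, 267.2]), array([58.9, 66. ]), 4.9)
```

View pics/c1.png

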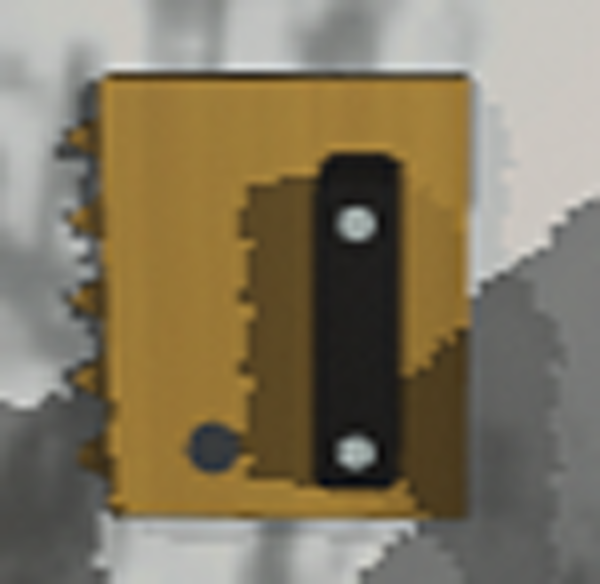

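The crop confirms five teeth on the left of the plate, with the fin as described. Plate and fin sizes match, yaw 5.7°. Grasping now.

Emit:
apply_moves(targets=[[0.6,-0.0048,-0.0086,0.03,0,0,0],[0.6,0,0,0.035,0,0,0],[0.6,0,0,0.035,0,0,0],[0.6,0,0,0.035,0,0,0],[0.6,0,0,0.035,0,0,0],[0.6,0,0,0.025,0,0,0],[0.6,0,0,0.015,0,0,0],[0.6,0,0,0.005,0,0,0],[0.6,0,0,0,0,0,0]])

```text
time_s: 2.9
tcp_pos: [0.5473, 0.2646, 0.0293]
eef_rot: [179.9, -0.1, -83.6]
contact_force: [0.2, 0.2, -1.0]
gripper_width: 0.0528
gripper_force: 0.0
```

Emit:
apply_moves(targets=[[0,0,0,0,0,0,0],[0,0,0,0,0,0,0],[0,0,0,0,0,0,0],[0,0,0,0,0,0,0],[0,0,0,0,0,0,0],[0,0,0,0,0,0,0],[0,0,0,0,0,0,0],[0,0,0,0,0,0,0]], newtons=25)

```text
time_s: 3.57
tcp_pos: [0.5481, 0.2653, 0.0309]
eef_rot: [-180.0, 0.0, -83.8]
contact_force: [-0.9, -0.6, 2.5]
gripper_width: 0.0117
gripper_force: 25.0
```

Emit:
apply_moves(targets=[[0,0,0,-0.01,0,0,0],[0,0,0,-0.035,0,0,0],[0,0,0,-0.035,0,0,0],[0,0,0,-0.035,0,0,0],[0,0,0,-0.035,0,0,0],[0,0,0,-0.035,0,0,0],[0,0,0,-0.035,0,0,0],[0,0.03,0.01,0,0,0,0],[0,0.03,0.01,0,0,0,0],[0,0.03,0.01,0,0,0,0],[0,0.03,0.01,0,0,0,0],[0,0.03,0.01,0,0,0,0],[0,0.03,0.01,0,0,0,0],[0,0.028,0.011,0,0,0,0],[0,0,0,0,0,0,0],[0,0,0,0,0,0,0]])

```text
time_s: 4.9
tcp_pos: [0.4993, 0.0494, 0.2515]
eef_rot: [-179.9, 0.0, -83.9]
contact_force: [0.5, -0.3, -1.1]
gripper_width: 0.0117
gripper_force: 25.0
```

Run:
```python
from h import *
a=snap('wrist','w2')
s=get_state();print(s['time_s'],s['tcp_pos'],s['eef_rot'],s['joints'],s['contact_force'],s['gripper_width'])
```

```text
4.95 [0.49977248 0.05032478 0.25132741] [-1.79939196e+02  2.80370484e-02 -8.38765344e+01] [ 2.81955440e+01  3.84662783e+00 -2.01672999e+01 -3.43263327e-03
 -6.59191893e+01 -2.20706945e+01] [-0.98608554  1.25688949 -0.64928459] 0.012042423816750619
```

View pics/w2.png

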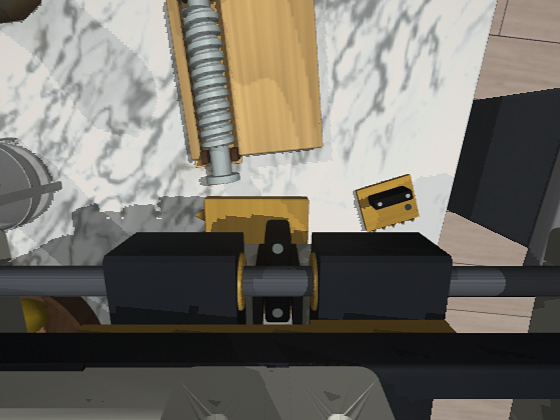

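The view shows the spindle from (220,180) up to (200,0), the bed's near end corner at (322,147), and the leaf held level under the jaws with its teeth at (200,215). Next, fitting the bench frame, the thread phase and the held leaf's pose.

```bash
cat > fit.py <<'E'
from h import *
from scipy.optimize import least_squares
def bench(d,box,axz=.026):
    P,f=cloud(d,*box); P=P.reshape(-1,3); P=P[~np.isnan(P[:,0])]
    yaw0=np.radians(11.3); o0=np.array([.582,-.077])
    def loc(p,Q): # p: offset along bench x (mm), yaw
        c,s=np.cos(p[1]),np.sin(p[1]); q=Q[:,:2]-o0
        return np.c_[q[:,0]*c+q[:,1]*s-p[0],-q[:,0]*s+q[:,1]*c,Q[:,2]]
    L=loc([0,yaw0],P)
    S=P[(abs(L[:,0])<.035)&(L[:,1]>-.066)&(L[:,1]<.066)&(P[:,2]>.034)]
    def res(p):
        q=loc(p,S); r=np.hypot(q[:,0],q[:,2]-axz-p[2]); e=r-.018
        return np.where(e>-.0015,e,-.0015)*1000
    r=least_squares(res,[0,yaw0,0],x_scale=[.01,.05,.002],loss='soft_l1',f_scale=.3)
    return r.x,P,S,loc
E
python3 - <<'E'
from fit import *
d=np.load('w2.npz')
p,P,S,loc=bench(d,(120,0,340,190)); print('x0,yaw,dz',p[0],np.degrees(p[1]),p[2],len(S))
L=loc(p,P)
B=L[(L[:,2]>.0195)&(L[:,2]<.0255)&(L[:,0]<-.022)&(L[:,0]>-.14)&(L[:,1]<.15)]
print('bed z',np.median(B[:,2]),'xmin by y:')
for y in np.arange(-.04,.08,.02):
    b=B[abs(B[:,1]-y)<.004]
    if len(b)>5: print(y.round(3),np.sort(b[:,0])[:3].round(4))
print('ymax by x:')
for x in np.arange(-.10,-.03,.02):
    b=B[abs(B[:,0]-x)<.004]
    if len(b)>5: print(x.round(3),np.sort(b[:,1])[-3:].round(4))
# top profile
T=loc(p,S); T=T[abs(T[:,0])<.006]
print('profile')
for y in np.arange(-.07,.07,.0015):
    t=T[abs(T[:,1]-y)<.00075]
    if len(t): print(round(y*1000,1),round(np.median(t[:,2])*1000,1),end='; ')
# held leaf
Q,f=cloud(d,200,190,320,232); z=Q[...,2]; print(); 
m=(f[...,0]>f[...,2]*1.6)&(f[...,0]>50)&(z>.15); R_=Q[m]; print('leaf z',np.percentile(R_[:,2],[5,50,95]),len(R_))
A=np.c_[R_[:,:2],np.ones(len(R_))]; print('tilt',np.linalg.lstsq(A,R_[:,2],rcond=None)[0])
# -y edge of the plate
ed=[]
for x in np.arange(.46,.54,.004):
    b=R_[abs(R_[:,0]-x)<.002]
    if len(b): ed.append([x,b[:,1].min()])
print(np.round(ed,4).tolist()); print('x range',np.percentile(R_[:,0],[0,1,99,100]))
E
```

```text
x0,yaw,dz 0.004091367302832388 11.471311729184064 0.00036006204397803483 3580
bed z 0.022660854125872765 xmin by y:
-0.04 [-0.1145 -0.1145 -0.1144]
-0.02 [-0.115  -0.1148 -0.1142]
0.0 [-0.1149 -0.1148 -0.1148]
0.02 [-0.1147 -0.1147 -0.1146]
0.04 [-0.1145 -0.1145 -0.1145]
0.06 [-0.1143 -0.1143 -0.1142]
ymax by x:
-0.1 [0.098  0.0981 0.0983]
-0.08 [0.098  0.0982 0.0984]
-0.06 [0.0977 0.0977 0.0979]
-0.04 [0.098  0.0981 0.0983]
profile
-53.5 36.3; -52.0 37.1; -50.5 36.9; -49.0 37.0; -47.5 41.8; -46.0 42.0; -44.5 40.8; -43.0 40.7; -41.5 42.4; -40.0 43.8; -38.5 44.2; -37.0 44.4; -35.5 43.9; -34.0 42.2; -32.5 40.7; -31.0 40.9; -29.5 42.2; -28.0 44.0; -26.5 43.9; -25.0 44.2; -23.5 44.2; -22.0 42.0; -20.5 40.5; -19.0 40.2; -17.5 42.3; -16.0 44.3; -14.5 44.0; -13.0 44.5; -11.5 44.3; -10.0 42.1; -8.5 40.9; -7.0 40.7; -5.5 42.4; -4.0 43.9; -2.5 43.9; -1.0 44.2; 0.5 43.8; 2.0 42.7; 3.5 40.4; 5.0 40.4; 6.5 42.5; 8.0 43.8; 9.5 44.5; 11.0 44.2; 12.5 44.0; 14.0 42.1; 15.5 40.5; 17.0 40.5; 18.5 42.8; 20.0 44.2; 21.5 44.1; 23.0 44.0; 24.5 44.2; 26.0 42.8; 27.5 40.8; 29.0 40.3; 30.5 41.9; 32.0 44.3; 33.5 44.3; 35.0 44.3; 36.5 43.9; 38.0 42.3; 39.5 41.0; 41.0 40.3; 42.5 42.0; 44.0 44.1; 45.5 44.0; 47.0 44.5; 48.5 44.3; 50.0 42.0; 51.5 40.2; 53.0 40.4; 54.5 42.2; 56.0 44.2; 57.5 44.6; 59.0 44.0; 60.5 44.3; 62.0 42.2; 63.5 40.5; 65.0 40.4; 66.5 41.2; 
leaf z [0.22752796 0.2290978  0.2301602 ] 3396
tilt [-0.01089826  0.0555203   0.23311637]
[[0.484, 0.0282], [0.488, 0.016], [0.492, 0.0163], [0.496, 0.0166], [0.5, 0.0171], [0.504, 0.0175], [0.508, 0.018], [0.512, 0.0182], [0.516, 0.0188], [0.52, 0.0192], [0.524, 0.0195], [0.528, 0.0199], [0.532, 0.0203], [0.536, 0.0207], [0.54, 0.0212]]
x range [0.48542072 0.4867587  0.54005292 0.54255207]
```

Emit:
apply_moves(targets=[[0,0,0,0,0,0,-0.06],[0,0.032,0.0028,0,0,0,0],[0,0.032,0.0028,0,0,0,0],[0,0.032,0.0028,0,0,0,0],[0,0.0316,0.0027,0,0,0,0],[0,0,0,0.03,0,0,0],[0,0,0,0.03,0,0,0],[0,0,0,0.03,0,0,0],[0,0,0,0.03,0,0,0],[0,0,0,0.03,0,0,0],[0,0,0,0.02,0,0,0],[0,0,0,0.015,0,0,0],[0,0,0,0.005,0,0,0],[0,0,0,0,0,0,0],[0,0,0,0,0,0,0]])

```text
time_s: 6.2
tcp_pos: [0.5154, -0.0759, 0.061]
eef_rot: [-180.0, -0.0, -78.3]
contact_force: [0.5, 0.2, 0.2]
gripper_width: 0.012
gripper_force: 25.0
```

Run:
```python
from fit import *
a=snap('wrist','w3'); snap('side','d3')
s=get_state();print(s['time_s'],s['tcp_pos'],s['eef_rot'],s['contact_force'],s['gripper_width'])
o0=np.array([.582,-.077]); p=[.00409,np.radians(11.47)]
c,sn=np.cos(p[1]),np.sin(p[1]); q=s['tcp_pos'][:2]-o0
print('tcp local mm',(q[0]*c+q[1]*sn-p[0])*1000,(-q[0]*sn+q[1]*c)*1000)
```

```text
6.3 [ 0.51571556 -0.07600164  0.06174595] [-1.79880948e+02 -8.14441397e-03 -7.83657995e+01] [ 0.33972233  0.66050137 -0.14138705] 0.011805906604064676
tcp local mm -68.85214455668631 14.159402156559858
```

View pics/w3.png

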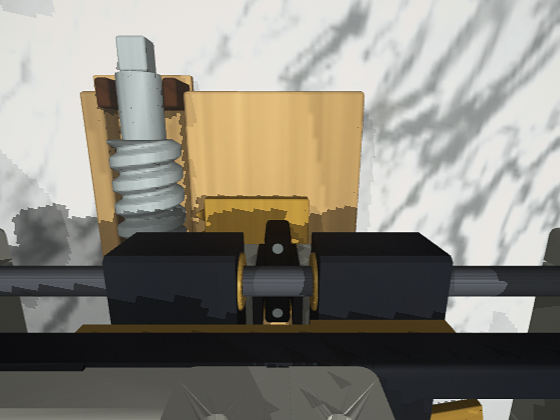

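The leaf is over the bed with its teeth at (200,215) facing the spindle. The far bed end is at row 92 and the thread shows at (147,140)–(150,230). I'll use this same picture to get the leaf's phase relative to the thread.

Run:
```python
from fit import *
d=np.load('w3.npz')
P,f=cloud(d,70,80,380,245); P=P.reshape(-1,3); F=f.reshape(-1,3)
yaw=np.radians(11.47);c,s=np.cos(yaw),np.sin(yaw);o0=np.array([.582,-.077])
q=P[:,:2]-o0; L=np.c_[q[:,0]*c+q[:,1]*s-.00409,-q[:,0]*s+q[:,1]*c,P[:,2]]*1000
B=L[(abs(L[:,2]-22.3)<2.5)&(L[:,0]<-25)&(L[:,1]<-55)]
print('bed ymin',[ (x,np.sort(B[abs(B[:,0]-x)<3,1])[:2].round(1)) for x in (-100,-80,-60,-40)])
T=L[(L[:,2]>33)&(abs(L[:,0])<30)]
hi=T[(T[:,2]>42.5)]; print('crest x mid',np.percentile(hi[:,0],[2,50,98]))
T=T[abs(T[:,0])<5]
for y in np.arange(-60,-5,1.):
    t=T[abs(T[:,1]-y)<.5]
    if len(t): print(y,round(np.median(t[:,2]),1),end='; ')
print()
R=L[(F[:,0]>F[:,2]*1.6)&(F[:,0]>50)&(L[:,2]>33)&(L[:,2]<46)&(L[:,0]<-25)]
print('plate z',np.median(R[:,2]),'tilt',np.linalg.lstsq(np.c_[R[:,:2],np.ones(len(R))],R[:,2],rcond=None)[0])
for x in range(-84,-26,6):
    b=R[abs(R[:,0]-x)<2]
    if len(b): print(x,np.sort(b[:,1])[:2].round(1),end=' ')
print('x range',np.percentile(R[:,0],[1,99]))
```

```text
bed ymin [(-100, array([-71.3, -71.3])), (-80, array([-71.3, -71.3])), (-60, array([-71.3, -71.2])), (-40, array([-71.1, -71.1]))]
crest x mid [-29.06700168  -0.53115228   8.1017057 ]
-60.0 36.7; -59.0 36.9; -58.0 36.9; -57.0 36.8; -56.0 36.9; -55.0 37.1; -54.0 37.1; -53.0 36.9; -52.0 36.9; -51.0 36.7; -50.0 36.8; -49.0 37.0; -48.0 37.2; -47.0 36.7; -46.0 42.8; -45.0 41.0; -44.0 40.3; -43.0 40.3; -42.0 41.0; -41.0 42.9; -40.0 44.2; -39.0 44.1; -38.0 44.4; -37.0 44.5; -36.0 44.2; -35.0 44.0; -34.0 42.4; -33.0 41.3; -32.0 40.2; -31.0 40.5; -30.0 41.5; -29.0 42.7; -28.0 43.9; -27.0 44.4; -26.0 44.3; -25.0 44.2; -24.0 44.1; -23.0 44.2; -22.0 42.5; -21.0 41.1; -20.0 40.4; -19.0 40.5; -18.0 41.5; -17.0 43.0; -16.0 43.9; -15.0 44.3; -14.0 44.1; -13.0 44.2; -12.0 44.2; -11.0 44.0; -10.0 42.3; -9.0 41.3; -8.0 40.1; -7.0 40.3; -6.0 41.3; 
plate z 38.66174080279258 tilt [-2.59731128e-05  3.15962713e-02  3.88078691e+01]
-84 [-17.8 -17.6] -78 [-17.9 -17.8] -72 [-17.9 -17.8] -66 [-17.8 -17.8] -60 [-17.9 -17.9] -54 [-17.9 -17.9] -48 [-17.9 -17.8] -42 [-17.9 -17.8] -36 [-17.8 -17.8] -30 [-17.3 -17.3] x range [-84.73225224 -30.05388452]
```

Relative offset: the groove entry is at 13.4 and the leaf centre at about 15.0, so shift −1.5 mm in bench y (tool +x). Yaw is parallel. Lowering onto the bed.

Emit:
apply_moves(targets=[[0,0.0015,0,0.002,0,0,0],[0,0,0,0.002,0,0,0],[0,0,0,0.002,0,0,0],[0,0,0,0.001,0,0,0],[0,0,0,0.0005,0,0,0],[0,0,0,0,0,0,0],[0,0,0,0,0,0,0]])

```text
time_s: 6.88
tcp_pos: [0.5149, -0.078, 0.053]
eef_rot: [180.0, -0.0, -78.4]
contact_force: [0.0, -0.1, -0.7]
gripper_width: 0.0115
gripper_force: 25.0
```

Emit:
apply_moves(targets=[[0,0,0,0.0005,0,0,0],[0,0,0,0,0,0,0],[0,0,0,0,0,0,0]])

```text
time_s: 7.13
tcp_pos: [0.515, -0.0779, 0.0528]
eef_rot: [-180.0, -0.0, -78.4]
contact_force: [-0.9, 0.0, 4.5]
gripper_width: 0.0114
gripper_force: 25.0
```

Emit:
apply_moves(targets=[[0,0,0,0.0005,0,0,0],[0,0,0,0,0,0,0],[0,0,0,0,0,0,0]])

```text
time_s: 7.38
tcp_pos: [0.515, -0.0779, 0.0528]
eef_rot: [-180.0, -0.0, -78.4]
contact_force: [-2.6, 1.5, 9.7]
gripper_width: 0.0121
gripper_force: 25.0
```

Emit:
apply_moves(targets=[[0,0,0,-0.0006,0,0,0],[0,0,-0.002,0,0,0,0],[0,0,-0.002,0,0,0,0],[0,0,-0.002,0,0,0,0],[0,0,-0.002,0,0,0,0],[0,0,0,0,0,0,0],[0,0,0,0,0,0,0]])

```text
time_s: 7.97
tcp_pos: [0.5225, -0.0766, 0.0528]
eef_rot: [179.9, -0.0, -78.4]
contact_force: [-2.9, -1.5, 5.5]
gripper_width: 0.012
gripper_force: 25.0
```

Emit:
apply_moves(targets=[[0,0,-0.0005,0,0,0,0],[0,0,-0.0005,0,0,0,0],[0,0,-0.0005,0,0,0,0],[0,0,0,0,0,0,0],[0,0,0,0,0,0,0]])

```text
time_s: 8.38
tcp_pos: [0.5234, -0.0764, 0.0528]
eef_rot: [179.9, -0.0, -78.4]
contact_force: [-4.7, -0.6, 8.7]
gripper_width: 0.0114
gripper_force: 25.0
```

Emit:
apply_moves(targets=[[0,0,-0.0005,0,0,0,0],[0,0,-0.0005,0,0,0,0],[0,0,0,0,0,0,0],[0,0,0,0,0,0,0]])

```text
time_s: 8.72
tcp_pos: [0.5244, -0.0762, 0.0528]
eef_rot: [179.9, -0.0, -78.4]
contact_force: [-4.7, -1.3, 8.4]
gripper_width: 0.0121
gripper_force: 25.0
```

Emit:
apply_moves(targets=[[0,0,0,-0.0004,0,0,0],[0,0,-0.0005,0,0,0,0],[0,0,-0.0005,0,0,0,0],[0,0,0,0,0,0,0],[0,0,0,0,0,0,0]])

```text
time_s: 9.13
tcp_pos: [0.5263, -0.0755, 0.0529]
eef_rot: [180.0, 0.0, -78.4]
contact_force: [-0.7, -0.3, -1.1]
gripper_width: 0.0115
gripper_force: 25.0
```

Emit:
apply_moves(targets=[[0,0,-0.0005,0,0,0,0],[0,0,0,0,0,0,0],[0,0,0,0,0,0,0]])

```text
time_s: 9.38
tcp_pos: [0.5267, -0.0755, 0.053]
eef_rot: [180.0, -0.0, -78.4]
contact_force: [-0.3, 0.6, -1.6]
gripper_width: 0.0117
gripper_force: 25.0
```

Emit:
apply_moves(targets=[[0,0,-0.0005,0.0001,0,0,0],[0,0,0,0,0,0,0],[0,0,-0.0005,0,0,0,0],[0,0,0,0,0,0,0]])

```text
time_s: 9.72
tcp_pos: [0.5278, -0.0753, 0.053]
eef_rot: [-180.0, -0.0, -78.4]
contact_force: [0.1, -0.0, -0.5]
gripper_width: 0.0121
gripper_force: 25.0
```

Emit:
apply_moves(targets=[[0,0,-0.0004,0,0,0,0],[0,0,0,0,0,0,0],[0,0,0,0,0,0,0]])

```text
time_s: 9.97
tcp_pos: [0.5281, -0.0752, 0.053]
eef_rot: [180.0, 0.0, -78.4]
contact_force: [0.3, -0.3, 0.0]
gripper_width: 0.0116
gripper_force: 25.0
```

Emit:
apply_moves(targets=[[0,0,-0.0004,0,0,0,0],[0,0,0,0,0,0,0],[0,0,0,0,0,0,0]])

```text
time_s: 10.22
tcp_pos: [0.5285, -0.0751, 0.053]
eef_rot: [-180.0, 0.0, -78.4]
contact_force: [-1.2, 0.6, -1.5]
gripper_width: 0.0115
gripper_force: 25.0
```

Emit:
apply_moves(targets=[[0,0,-0.0004,0,0,0,0],[0,0,0,0,0,0,0],[0,0,0,0,0,0,0]])

```text
time_s: 10.47
tcp_pos: [0.5287, -0.0751, 0.0529]
eef_rot: [180.0, 0.0, -78.4]
contact_force: [-0.0, 0.2, -0.8]
gripper_width: 0.0116
gripper_force: 25.0
```

Emit:
apply_moves(targets=[[0,0,-0.0004,0,0,0,0],[0,0,0,0,0,0,0],[0,0,0,0,0,0,0]])

```text
time_s: 10.72
tcp_pos: [0.5289, -0.0751, 0.0529]
eef_rot: [180.0, 0.0, -78.4]
contact_force: [-1.6, -0.5, -0.1]
gripper_width: 0.012
gripper_force: 25.0
```

Emit:
apply_moves(targets=[[0,0,-0.0004,0,0,0,0],[0,0,0,0,0,0,0],[0,0,0,0,0,0,0]])

```text
time_s: 10.97
tcp_pos: [0.5289, -0.0751, 0.0529]
eef_rot: [179.9, 0.0, -78.4]
contact_force: [-4.8, -0.2, 2.1]
gripper_width: 0.0115
gripper_force: 25.0
```

Emit:
apply_moves(targets=[[0,0,-0.0004,0,0,0,0],[0,0,0,0,0,0,0],[0,0,0,0,0,0,0]])

```text
time_s: 11.22
tcp_pos: [0.529, -0.0751, 0.0529]
eef_rot: [179.9, 0.0, -78.4]
contact_force: [-5.4, -0.7, 4.1]
gripper_width: 0.0116
gripper_force: 25.0
```

It's home: the force rises at local x −55.7, against −56.3 predicted and −60.3 for standing on the crests. I'll ease the grip so it settles flat, then hold for over a second.

Emit:
apply_moves(targets=[[0,0,0,0.0002,0,0,0],[0,0,0,0,0,0,0],[0,0,0,0,0,0,0],[0,0,0,0,0,0,0],[0,0,0,0,0,0,0],[0,0,0,0,0,0,0],[0,0,0,0,0,0,0],[0,0,0,0,0,0,0],[0,0,0,0,0,0,0],[0,0,0,0,0,0,0],[0,0,0,0,0,0,0],[0,0,0,0,0,0,0],[0,0,0,0,0,0,0],[0,0,0,0,0,0,0],[0,0,0,0,0,0,0],[0,0,0,0,0,0,0],[0,0,0,0,0,0,0]], newtons=10)

```text
time_s: 12.63
tcp_pos: [0.529, -0.0751, 0.0528]
eef_rot: [179.9, 0.0, -78.4]
contact_force: [-5.9, -0.4, 6.8]
gripper_width: 0.0121
gripper_force: 10.0
```

Run:
```python
from fit import *
d=snap('wrist','w4')
P,f=cloud(d,70,80,380,245); P=P.reshape(-1,3); F=f.reshape(-1,3)
yaw=np.radians(11.47);c,s=np.cos(yaw),np.sin(yaw);o0=np.array([.582,-.077])
q=P[:,:2]-o0; L=np.c_[q[:,0]*c+q[:,1]*s-.00409,-q[:,0]*s+q[:,1]*c,P[:,2]]*1000
fit=lambda R:np.linalg.lstsq(np.c_[R[:,:2],np.ones(len(R))],R[:,2],rcond=None)[0].round(4)
B=L[(abs(L[:,2]-22.3)<2.5)&(L[:,0]<-25)&(L[:,0]>-110)&(L[:,1]<-25)]; print('bed fit',fit(B))
R=L[(F[:,0]>F[:,2]*1.6)&(F[:,0]>50)&(L[:,2]>27)&(L[:,2]<34)&(L[:,0]<-10)&(L[:,1]>-25)]
print('plate z',np.median(R[:,2]),fit(R),'x range',np.percentile(R[:,0],[1,50,99]))
for x in range(-72,-16,6):
    b=R[abs(R[:,0]-x)<2]
    if len(b): print(x,np.sort(b[:,1])[:2].round(1),end=' ')
fr=d['frame'][60:245,90:340,::-1]; cv2.imwrite('pics/c4.png',cv2.resize(np.ascontiguousarray(fr),None,fx=3,fy=3,interpolation=cv2.INTER_CUBIC))
s=get_state();print(s['time_s'],s['tcp_pos'],s['contact_force'])
```

```text
bed fit [0.00000e+00 2.70000e-03 2.27068e+01]
plate z 30.516217031695255 [-1.50000e-03  1.47000e-02  3.05521e+01] x range [-71.30708887 -43.64036995 -16.63313201]
-72 [-19.8 -19.5] -66 [-19.8 -19.7] -60 [-19.8 -19.6] -54 [-19.7 -19.7] -48 [-19.7 -19.7] -42 [-19.7 -19.7] -36 [-19.7 -19.7] -30 [-19.7 -19.7] -24 [-19.7 -19.7] -18 [-19.6 -19.5] 12.6833 [ 0.52898569 -0.07513077  0.05280443] [-5.84036032 -0.83228852  6.58572286]
```

View pics/c4.png

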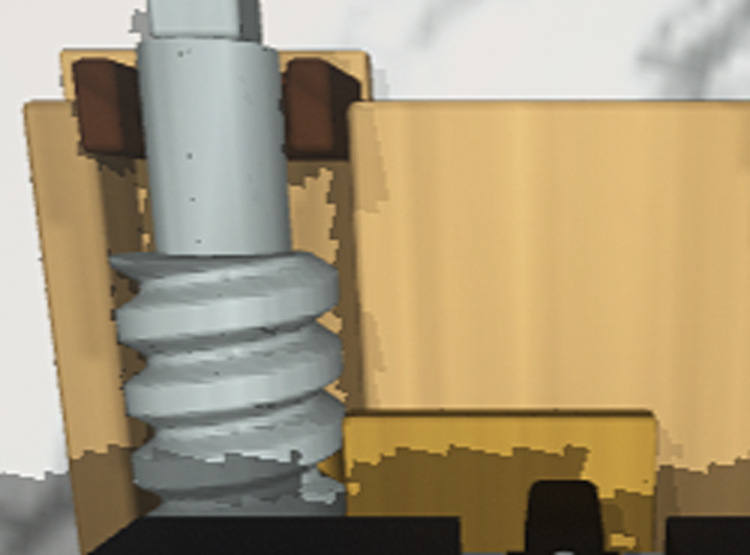

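The crop shows the plate flush with the crests at (345,440) and a tooth in the groove at (328,470). The plate is at z 30.5, flat and parallel. I'll relax the preload, open a little, and lift straight up.

Emit:
apply_moves(targets=[[0,0,0.0003,-0.0004,0,0,0],[0,0,0,0,0,0,0],[0,0,0,0,0,0,0],[0.24,0,0,0,0,0,0],[0.24,0,0,0,0,0,0],[0.24,0,0,0,0,0,0],[0.24,0,0,0,0,0,0],[0.24,0,0,0,0,0,0]])

```text
time_s: 13.35
tcp_pos: [0.5304, -0.0747, 0.0534]
eef_rot: [-179.9, -0.0, -78.4]
contact_force: [0.2, -0.4, -0.1]
gripper_width: 0.0211
gripper_force: 0.0
```

Emit:
apply_moves(targets=[[0.24,0,0,-0.005,0,0,0],[0.24,0,0,-0.01,0,0,0],[0.24,0,0,-0.02,0,0,0],[0.24,0,0,-0.03,0,0,0],[0.24,0,0,-0.03,0,0,0],[0.24,0,0,-0.03,0,0,0],[0.24,-0.03,0,-0.02,0,0,0],[0.24,-0.03,0,0,0,0,0],[0.24,-0.03,0,0,0,0,0],[0.24,-0.02,0,0,0,0,0],[0.24,0,0,0,0,0,0],[0.24,0,0,0,0,0,0]])

```text
time_s: 14.35
tcp_pos: [0.5076, 0.0338, 0.1993]
eef_rot: [-179.9, 0.0, -78.3]
contact_force: [0.4, 0.1, 0.2]
gripper_width: 0.021
gripper_force: 0.0
```

Run:
```python
from fit import *
d=snap('wrist','w5'); s=get_state();print(s['time_s'],s['tcp_pos'],s['contact_force'],s['gripper_width'])
P,f=cloud(d,70,0,400,235); P=P.reshape(-1,3); F=f.reshape(-1,3)
yaw=np.radians(11.47);c,s=np.cos(yaw),np.sin(yaw);o0=np.array([.582,-.077])
q=P[:,:2]-o0; L=np.c_[q[:,0]*c+q[:,1]*s-.00409,-q[:,0]*s+q[:,1]*c,P[:,2]]*1000
R=L[(L[:,2]>28.5)&(L[:,2]<33)&(L[:,0]<-19)&(L[:,0]>-90)&(abs(L[:,1]-13)<40)]
print(len(R),'z',np.median(R[:,2]),np.linalg.lstsq(np.c_[R[:,:2],np.ones(len(R))],R[:,2],rcond=None)[0].round(4),'x',np.percentile(R[:,0],[1,99]),'y',np.percentile(R[:,1],[.5,99.5]),rect(R/1000))
cv2.imwrite('pics/c5.png',cv2.resize(np.ascontiguousarray(d['frame'][0:235,100:400,::-1]),None,fx=2.5,fy=2.5,interpolation=cv2.INTER_CUBIC))
```

```text
14.4 [0.50770742 0.03314739 0.19906711] [0.02803017 0.12441928 0.13084813] 0.021254944049040093
3867 z 30.654967603844618 [ 7.0000e-04 -1.6000e-03  3.0709e+01] x [-71.61465719 -19.47145262] y [-19.02142815  45.62790942] (array([-45.6,  13.5]), array([53.2, 65.8]), 0.0)
```

View pics/c5.png

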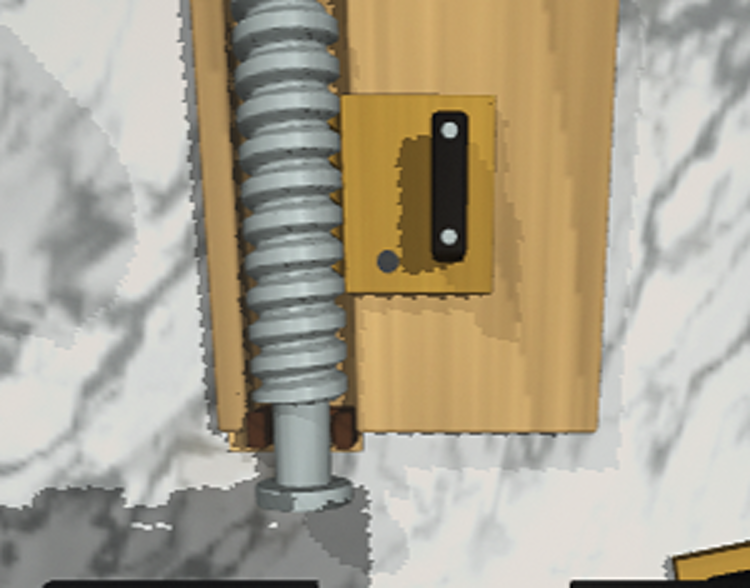

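The picture shows the leaf at (420,195), flush to the spindle, with its teeth in the grooves at (342,130–290). It lies flat (z 30.7), parallel, and centred at bench y ≈ 0, and the gripper is clear.

```bash
python3 -c "
from plant import close_job; print(close_job())"
```

```text
the job is handed in; nothing more can be done
None
```

I seated the brass comb leaf fully home in the spindle thread, flat, parallel and centred along it, held it there for over a second, then released it and handed the job in at about 14.4 s of the 64 s allowed. The wrist force readings stayed at about 10 N or less, and the arm kept clear of the blue leaf and the other kitchen things.

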